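# Assemble the coffee sifter: lock the sieve on its cup, then the lid on the sieve

### The job

Put the coffee-grounds sifter together: set the sieve section on the catch cup that is stuck to the counter and lock it with a quarter turn clockwise, all the way to its stop, then set the lid on the sieve and lock it in the same way. Both joints must end fully seated and fully turned home, and the espresso cup, filter basket and milk jug nearby must stay where they are.

Things in the scene. Friction and masses are not known exactly. Their poses are not given: they have to be found in the camera images.
- cup_rim (a point): Catch cup, blue, open, 61 mm across, 50 mm tall, fixed by a rubber foot (88 mm across, 9 mm high). Point: on its axis at rim level; z up. Bayonet mouth: entry gaps 88 deg wide at its own +x and -x (orange marks); white dots at +y and -y show where lugs end: 90 deg clockwise from above, at a solid stop. It will not turn the other way. Half a turn more or less is the same for all parts.
- sieve_centre (a point): Loose aluminium sieve ring, 61 mm across, 59 mm tall, 160 g, upright on its spigot. Point: on axis, 30 mm above its lowest face, and 19 mm above the cup rim when seated (30 if the lugs lie on the ledges); z up. Lugs below its own +x and -x (orange ribs). Flat black grip pads at +y and -y, 24 mm wide, 64 mm over both, 17 to 53 mm up: close the fingers along y.
- sieve_rim (a point): Sieve's upper rim, on axis, 29 mm above sieve_centre, same axes. Its mouth is like the cup's: gaps at own +x and -x; bore radius 27.7 mm; ledges between the gaps 5 mm thick, inner radius 23 mm. Lugs of sieve and lid: 52 deg wide, 4 mm tall, out to radius 25.9 mm, at the bottom of a spigot 21 mm in radius, 11 mm tall. They enter within 15 deg and 1.5 mm, then turn freely with 2 mm height play.
- lid_bar (a point): Loose aluminium lid, 61 mm across, 48 mm tall, 120 g, on its spigot. Upright black grip bar: 46 mm along its own x, 14 mm thick along y, 17 to 48 mm above its lowest face. Point: on axis in the bar, 34 mm above the lowest face, and 23 mm above the sieve rim when seated (34 if the lugs lie on the ledges); z up. Lugs at own +x and -x, in line with the bar. Close the fingers along y.
- espresso_cup: Bystander: brown espresso cup with a handle, 64 x 87 mm, 50 mm tall; origin under its middle.
- basket: Bystander: steel filter basket, 69 mm across, 25 mm tall; origin under its middle.
- jug: Bystander: small steel milk jug, 103 x 69 mm, 92 mm tall; origin under its middle.
Not all that is in view belongs to the job. What is shaped like the part that bears lid_bar but green is not meant.

How it is judged (in metres and radians):
On the way, in this order (a step that is already met when the one before it is completed fails the run):
1. the sieve is seated on the cup and turned home (horizontal distance between sieve_centre and cup_rim below 0.004 m and z of sieve_centre in the frame of cup_rim between 0.015 and 0.0215 m and angle between the x axis of sieve_centre and the y axis of cup_rim, either way round below 0.24 rad and angle between sieve_centre's own z axis and vertical below 0.06 rad), for 0.2 s.
2. the lid is seated on the sieve and turned home, the sieve still locked (all of step 1 and horizontal distance between lid_bar and sieve_rim below 0.004 m and z of lid_bar in the frame of sieve_rim between 0.019 and 0.0255 m and angle between the x axis of lid_bar and the y axis of sieve_rim, either way round below 0.24 rad and angle between lid_bar's own z axis and vertical below 0.06 rad), for 0.2 s.
At the end, for the whole second after the job is handed in: Sieve on the cup and lid on the sieve, each coaxial within 4 mm, upright, seated shoulder on rim (within 2.5 mm) and turned clockwise to within 14 degrees of the quarter-turn stop, for the whole last second (all of step 2); the robot touches nothing.
It fails at once if the brown espresso cup is pushed more than 25 mm or tipped (distance of espresso_cup from where it was at the start of the episode above 0.025 m or angle between espresso_cup's own z axis and vertical above 0.5 rad).
It fails at once if the steel filter basket is pushed more than 25 mm or tipped (distance of basket from where it was at the start of the episode above 0.025 m or angle between basket's own z axis and vertical above 0.5 rad).
It fails at once if the steel milk jug is pushed more than 25 mm or tipped (distance of jug from where it was at the start of the episode above 0.025 m or angle between jug's own z axis and vertical above 0.5 rad).
It also fails if it takes over 64 s, if anything falls off the work surface, if the arm or the gripper's body presses on something with over 40 N, if the wrist force passes 120 N, or if a joint passes its speed limit or range.

### The arm

A 6-joint arm with a two-finger parallel gripper is mounted at the origin on the work surface; the furniture and walls round the work are solid. World frame = base frame: x ahead of the robot, y to its left, z up, the work surface at z = 0. Lengths are in mm, angles in rad, forces in N, time in s.
With the tool pointing down it reaches from about 400 to 925 mm from the base axis. Payload 12.5 kg.
Tool frame: the origin (TCP) lies at the very end of the fingers, on their centre line; the grasp point (between the pads) lies 19 mm behind it; z points along the fingers, y is the line along which they close (so a half turn about z gives the same grasp; the last joint's range is limited). The gripper opens to 95 mm and grips with 3 to 60 N. Pads are 20 mm wide; open, the fingers measure 119 mm over their backs; the gripper's body (75 mm by 180 mm) begins 59 mm behind the grasp point.
Start: joints at [1.114, 0.491, 1.559, -0, 1.092, -0.106], TCP at [214.765, 586.961, 214.661] pointing down, gripper open.
Joint ranges: [-3.1, 3.1], [-0.84, 2.19], [0.05, 2.79], [-1.13, 4.28], [0.06, 2.93], [-2.69, 2.69]. Speed limits (rad/s): [2.22, 2.22, 2.79, 3.14, 3.14, 3.14].

### API

Orientations are given as [roll, pitch, yaw] about the fixed x, y, z axes, in that order (R = Rz(yaw) Ry(pitch) Rx(roll)).
In Python, from cell import state, imaging, env, spot_in, mark_of gives the robot as it stands. The module is installed in compiled form; this text tells all that it offers.
- The arm moves only by the tool step_arm, never from a script. Its argument "increments" is a list of rows, each an object with "slide": the shift along the tool's x, y, z in m, a list of three; "roll": the turn about the tool's z in rad. A call has 1 to 5 rows; each row is the pose to reach, as a shift and turn from the pose commanded when the call began, along the tool's axes at that moment; what a row does not reach only later rows make up. A row lasts 1/8 s, in which the tool goes at most 62.5 mm and 10.7 degrees, less where a joint would pass 70% of its speed; a pose out of reach is approached as far as the arm can. A call with a gripper value outside its range is refused whole. "fingers" is the opening, from 0 (shut) to 1 (fully open), set as the call begins (left out, the last holds). The fingers move at their own pace and stop on an object; the grip force is fixed at half the most. Time passes only in rows, so rows that repeat a pose let the fingers close. It gives the time, the measured TCP pose, the force, the opening and the grip force at its end, in the units of the state.
- state(): the state, without advancing time (a new reading comes with each control period).
- imaging.read_camera(name): name is "scene" or "side" or "wrist"; returns a dict with "color" (384x512x3 uint8, red, green, blue), "z_map" (384x512 float32, mm along the optical axis (not along the pixel's ray), 0 where there is no reading), "intrinsics" (3x3 intrinsics, pixels), "camera_from_world" (4x4, takes a point from world to camera coordinates). Camera axes: x right, y up, looking along -z (the intrinsics and any distortion apply to the point x, -y, -z); pixel columns grow to the right and rows downward; lengths in mm; the calibration is good to about 2 mm. A picture is of the moment at which its call begins.
- env.job_done(): hands the job in; it is judged then, once.
Trained networks look in the newest picture that a camera, given by its name, has taken for a name from the list of things; names that differ only in an ending like _2 or _b are one class to them, and where a whole thing is asked for, a point or a joint stands for the part that bears it (a point fixed in the world has none). Each returns a list of dicts, best first, with "confidence" (0 to 1); they miss things now and then, are a little off and sometimes report something else, mostly with a low value. They report only what shows in the picture. A call takes as long as a camera call. They do not tell look-alikes from the thing itself.
- spot_in(camera, target): "bbox" ([left, top, right, bottom] in pixels, round what is visible of it).
- mark_of(camera, target): "uv" ([column, row] in pixels: a listed point, or the origin of a listed thing).
The state is a dict: "t": time; "joints": joint angles; "qvel": joint speeds; "tau": joint torques, N m; "eef_pos": TCP position; "tcp_rot": TCP orientation; "ft_force": force on the tool from outside, world axes, zero at the start; "moment": the same for the moment, N m; "opening": opening from 0.0 (shut) to 1.0 (fully open); "grip_force": force on a finger pad.
Only numpy, scipy, OpenCV 4.12 (cv2) and the standard library are available. Lean on these libraries where they do the work, as an engineer would, in place of code of your own. Each camera call takes 0.05 s, during which the arm holds its last target. There are 200 camera calls.

## Working session

There is one attempt and no reset: what is moved stays moved. The work goes in short steps, Python scripts to look and compute and a tool call to move; the robot and the scene stay as the last step left them, time stands still between calls to the robot, and variables do not carry over. Pictures are saved under pics/ and viewed, at most 10 in all, crops included, and the job is handed in when it is done.

Besides the shell and the picture viewer there is one more tool, called after "Emit:" by a JSON object that holds its "api" and its "payload". step_arm: Moves the arm, as the interface text tells. Its arguments: {"type":"object","properties":{"increments":{"type":"array"},"fingers":{"type":"number"}},"required":["increments"]}

```bash
mkdir -p pics; cat > h.py <<'E'
import numpy as np, cv2
from cell import state, imaging, env, spot_in, mark_of
def cam(n):
    return imaging.read_camera(n)
def save(im,name): cv2.imwrite('pics/'+name,cv2.cvtColor(im,cv2.COLOR_RGB2BGR))
def ray(c,uv):
    K=c['intrinsics'];T=np.array(c['camera_from_world'])
    x=(uv[0]-K[0][2])/K[0][0]; y=(uv[1]-K[1][2])/K[1][1]
    d=np.array([x,-y,-1.]); R=T[:3,:3]; o=-R.T@T[:3,3]
    return o,R.T@d   # o + d*depth
def atz(c,uv,z):
    o,d=ray(c,uv); return o+d*(z-o[2])/d[2]
def cloud(c):
    K=c['intrinsics'];T=np.array(c['camera_from_world']);z=c['z_map']
    v,u=np.mgrid[:z.shape[0],:z.shape[1]]
    P=np.stack([(u-K[0][2])/K[0][0]*z,-(v-K[1][2])/K[1][1]*z,-z],-1)
    W=(P-T[:3,3])@T[:3,:3]; W[z==0]=np.nan
    return W
E
python3 - <<'E'
from h import *
s=state();print(s)
ims=[]
for n in ['scene','side']:
    c=cam(n);ims.append(c['color'])
    T=np.array(c['camera_from_world']);print(n,(-T[:3,:3].T@T[:3,3]).round(),np.array(c['intrinsics']).round(1).tolist())
    W=cloud(c)
    for t in ['cup_rim','sieve_centre','sieve_rim','lid_bar']:
        for m in mark_of(n,t)[:3]:
            u,v=map(int,m['uv']); print(n,t,m['confidence'],np.round(m['uv'],1),W[v,u].round())
    for t in ['espresso_cup','basket','jug','lid_bar','sieve_centre']:
        print(t,[(round(b['confidence'],2),np.round(b['bbox']).tolist()) for b in spot_in(n,t)[:3]])
save(ims[0],'scene.png');save(ims[1],'side.png')
E
```

```text
{'t': 0.0, 'joints': array([ 1.11440777e+00,  4.91551321e-01,  1.55945358e+00,  1.69048128e-05,
        1.09167390e+00, -1.05617587e-01]), 'qvel': array([ 3.28832837e-04,  7.60950779e-05,  7.81549319e-04, -1.09654122e-03,
        1.02902215e-03, -7.74119868e-04]), 'tau': array([ 1.46966773e-03, -6.12631989e+01, -2.58191925e+01,  6.93211821e-02,
        4.80166334e-02, -8.11672999e-05]), 'eef_pos': array([214.64302824, 586.73246504, 214.06543857]), 'tcp_rot': array([-3.14051414e+00, -1.29412582e-04,  2.79081381e+00]), 'ft_force': array([ 0.07653149,  0.96234876, -0.0367602 ]), 'moment': array([-0.06132878, -0.01574506,  0.08681069]), 'grip_force': 0.0, 'opening': 0.9987093073370618}
scene [ 195. -423.  869.] [[452.8, 0.0, 262.5], [0.0, 452.8, 189.2], [0.0, 0.0, 1.0]]
scene cup_rim 0.73 [266.2 174.4] [662.  31.  19.]
scene cup_rim 0.44 [152.6 188.2] [441. 172.  46.]
scene sieve_centre 0.67 [198.6 215.5] [477.  63.  12.]
scene lid_bar 0.77 [298.1 282.8] [ 500. -213.   48.]
scene lid_bar 0.59 [247.9 302.5] [ 402. -171.   48.]
espresso_cup [(0.73, [139.0, 161.0, 167.0, 196.0])]
basket [(0
[... 295 characters left out ...]
]
side cup_rim 0.79 [226.8 197.1] [658. -18.  20.]
side sieve_centre 0.87 [298.5 230.4] [470.  79.  55.]
side sieve_centre 0.54 [291.7 292.9] [458. 199.   9.]
side sieve_rim 0.97 [305.7 218.1] [465.  17.  31.]
side lid_bar 0.64 [299.4 220.1] [477.  22.  26.]
side lid_bar 0.6 [345.8 169.1] [ 401. -165.   37.]
espresso_cup [(0.93, [269.0, 269.0, 307.0, 303.0]), (0.64, [288.0, 210.0, 320.0, 247.0])]
basket [(0.89, [186.0, 159.0, 213.0, 187.0]), (0.57, [210.0, 186.0, 248.0, 222.0])]
jug [(0.57, [203.0, 228.0, 246.0, 282.0])]
lid_bar [(0.83, [294.0, 150.0, 318.0, 168.0]), (0.33, [287.0, 208.0, 314.0, 244.0])]
sieve_centre [(0.7, [288.0, 210.0, 319.0, 243.0]), (0.43, [205.0, 229.0, 246.0, 280.0])]
```

```bash
python3 - <<'E'
import cv2
a=cv2.imread('pics/scene.png')[110:335,110:370];cv2.imwrite('pics/scene_c.png',cv2.resize(a,None,fx=3,fy=2.66,interpolation=3)[:600,:800])
a=cv2.imread('pics/side.png')[120:320,160:380];cv2.imwrite('pics/side_c.png',cv2.resize(a,None,fx=3,fy=3,interpolation=3)[:600,:800])
E
```

```text
(no output)
```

View pics/scene_c.png

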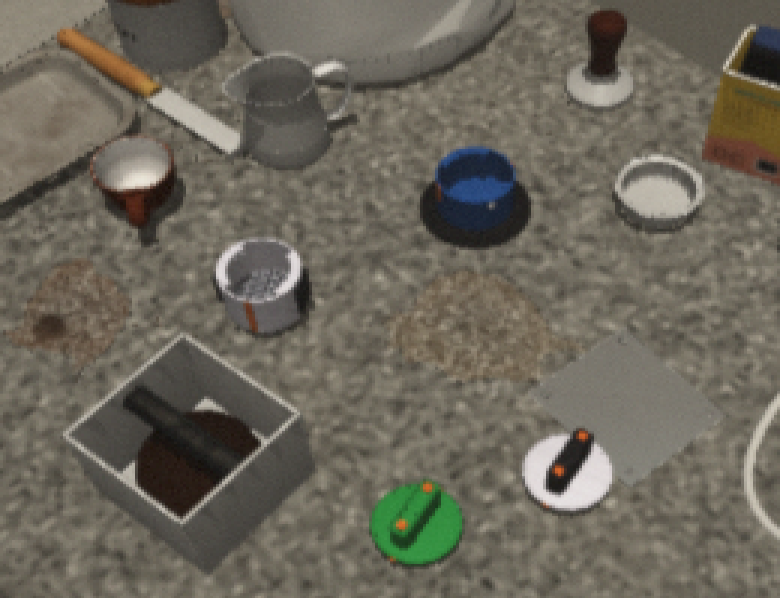

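View pics/side_c.png

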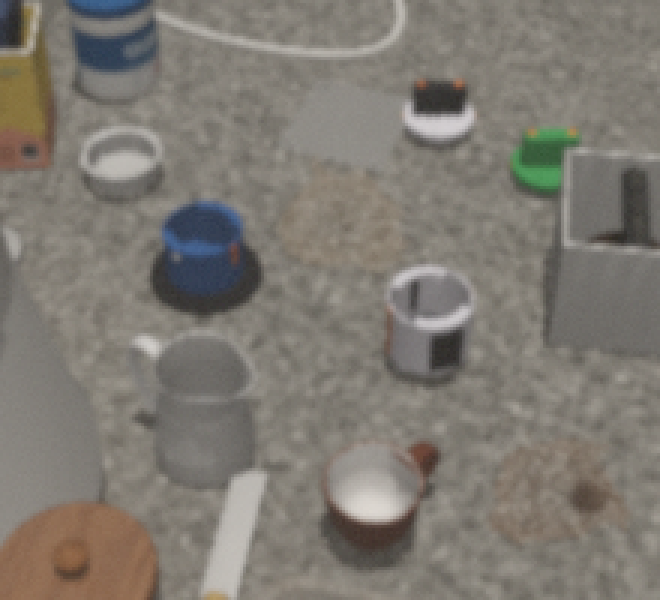

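The scene view shows the sieve at (198,215), the blue cup at (266,178), the metal lid at (298,283) and the green decoy at (248,302). In the side view the sieve's pads and orange rib are visible at (303,228), with the cup at (228,200). I'll fit the rims from depth.

```bash
cat >> h.py <<'E'
from scipy.optimize import least_squares
def rimfit(W,c0,zlo,zhi,R=30.5,rad=45,gate=6):
    P=W.reshape(-1,3);P=P[np.isfinite(P[:,0])]
    m=(P[:,2]>zlo)&(P[:,2]<zhi)&(np.hypot(*(P[:,:2]-c0).T)<rad);P=P[m]
    f=lambda p:np.clip(np.hypot(P[:,0]-p[0],P[:,1]-p[1])-R,-20,20)
    r=least_squares(f,c0,loss='soft_l1',f_scale=1.0)
    return r.x.round(1),len(P),P[:,2].max().round(1),np.median(abs(f(r.x))).round(2)
E
python3 - <<'E'
from h import *
for n in ['scene','side']:
    c=cam(n);W=cloud(c)
    for nm,c0,zl,zh,R in [('cup',(640,5),45,56,29),('sieve',(474,55),54,64,29),('lid',(498,-210),10,22,28.5),('lidbar',(498,-210),42,53,8)]:
        print(n,nm,rimfit(W,np.array(c0,float),zl,zh,R))
        P=W.reshape(-1,3);m=(P[:,2]>zl)&(P[:,2]<zh)&(np.hypot(P[:,0]-c0[0],P[:,1]-c0[1])<50)
        Q=P[m]
        if len(Q): print('   bbox',Q.min(0).round(),Q.max(0).round())
E
```

```text
scene cup (array([644.3,   7.3]), 193, np.float64(53.9), np.float64(1.39))
   bbox [614. -23.  45.] [674.  38.  54.]
scene sieve (array([464.3,  47. ]), 230, np.float64(62.5), np.float64(1.29))
   bbox [434.  16.  54.] [495.  79.  62.]
scene lid (array([ 505.6, -211.8]), 490, np.float64(22.0), np.float64(4.44))
   bbox [ 474. -243.   10.] [ 533. -182.   22.]
scene lidbar (array([ 503.2, -213.8]), 159, np.float64(52.6), np.float64(4.93))
   bbox [ 481. -224.   42.] [ 527. -202.   53.]
side cup (array([644.9,   9. ]), 195, np.float64(52.8), np.float64(1.42))
   bbox [615. -21.  45.] [674.  39.  53.]
side sieve (array([464.8,  49. ]), 215, np.float64(62.0), np.float64(1.54))
   bbox [435.  16.  54.] [494.  80.  62.]
side lid (array([ 505.7, -218.4]), 189, np.float64(22.0), np.float64(4.69))
   bbox [ 474. -230.   11.] [ 534. -180.   22.]
side lidbar (array([ 504.1, -210.8]), 88, np.float64(52.3), np.float64(5.42))
   bbox [ 482. -222.   42.] [ 526. -200.   52.]
```

```bash
cat >> h.py <<'E'
def disp(target,s=None):
    s=s or state(); y=s['tcp_rot'][2]; d=np.array(target)-s['eef_pos']
    xt=np.array([np.cos(y),np.sin(y)]);yt=np.array([np.sin(y),-np.cos(y)])
    return np.round([d[:2]@xt,d[:2]@yt,-d[2]],1),'yaw',round(y,4),s['eef_pos'].round(1)
E
python3 - <<'E'
from h import *
W=np.concatenate([cloud(cam(n)).reshape(-1,3) for n in ['scene','side']]);W=W[np.isfinite(W[:,0])]
for t in np.linspace(0,1,11):
    p=np.array([215,587])*(1-t)+t*np.array([464,48]); m=np.hypot(*(W[:,:2]-p).T)<100
    print(p.round(),W[m,2].max().round() if m.any() else None)
c=cam('wrist');T=np.array(c['camera_from_world']);o=-T[:3,:3].T@T[:3,3];print('wrist cam',o.round(),T[:3,:3].round(2).tolist(),np.array(c['intrinsics']).round())
print(disp((464,48,214)))
E
```

```text
[215. 587.] 519.0
[240. 533.] 519.0
[265. 479.] 516.0
[290. 425.] 26.0
[315. 371.] 26.0
[340. 318.] 26.0
[364. 264.] 54.0
[389. 210.] 54.0
[414. 156.] 62.0
[439. 102.] 63.0
[464.  48.] 103.0
wrist cam [143. 612. 386.] [[0.34, 0.94, 0.0], [-0.9, 0.33, -0.27], [-0.26, 0.09, 0.96]] [[289.   0. 257.]
 [  0. 289. 192.]
 [  0.   0.   1.]]
(array([-419.2, -420.5,    0.6]), 'yaw', np.float64(2.7908), array([214.8, 587. , 214.6]))
```

Emit:
{"api": "step_arm", "payload": {"increments": [{"slide": [-0.21,-0.21,0]},{"slide": [-0.42,-0.42,0]},{"slide": [-0.42,-0.42,0]},{"slide": [-0.42,-0.42,0]},{"slide": [-0.42,-0.42,0]}]}}

```text
invalid input at $.increments[0]: expected keys slide, roll
```

Emit:
{"api": "step_arm", "payload": {"increments": [{"slide": [-0.42,-0.42,0],"roll": 0},{"slide": [-0.42,-0.42,0],"roll": 0},{"slide": [-0.42,-0.42,0],"roll": 0},{"slide": [-0.42,-0.42,0],"roll": 0},{"slide": [-0.42,-0.42,0],"roll": 0}]}}

```text
t: 1.88
eef_pos: [346.9, 301.8, 214.9]
tcp_rot: [3.141, 0.001, 2.791]
ft_force: [1.5, 0.5, 0.7]
opening: 1.002
grip_force: 0.0
```

```bash
python3 -c "
from h import *
print(disp((464,48,214)),state()['joints'].round(2))"
```

```text
(array([-197.1, -198.2,    0.9]), 'yaw', np.float64(2.7912), array([346.9, 301.8, 214.9])) [ 0.57  0.26  1.95  0.    0.94 -0.65]
```

Emit:
{"api": "step_arm", "payload": {"increments": [{"slide": [-0.197,-0.198,0],"roll": 0},{"slide": [-0.197,-0.198,0],"roll": 0},{"slide": [-0.197,-0.198,0],"roll": 0},{"slide": [-0.197,-0.198,0],"roll": 0},{"slide": [-0.197,-0.198,0],"roll": 0}]}}

```text
t: 2.5
eef_pos: [464.3, 47.2, 214.8]
tcp_rot: [3.141, 0.001, 2.788]
ft_force: [-1.0, 0.7, -0.5]
opening: 0.999
grip_force: 0.0
```

```bash
python3 - <<'E'
from h import *
c=cam('wrist');save(cv2.resize(c['color'],None,fx=1.5,fy=1.5),'w1.png')
W=cloud(c)
for nm,c0,zl,zh in [('sieve',(464.5,48),54,64),('cup',(644.6,8),45,55)]: print(nm,rimfit(W,np.array(c0,float),zl,zh,29))
for t in ['sieve_centre','sieve_rim','cup_rim']:
    for m in mark_of('wrist',t)[:2]: print(t,m['confidence'],m['uv'],atz(c,m['uv'],{'sieve_centre':30,'sieve_rim':59,'cup_rim':50}[t]).round(1))
# orange pixels
h=cv2.cvtColor(c['color'],cv2.COLOR_RGB2HSV);m=(h[...,0]<18)&(h[...,1]>140)&(h[...,2]>100)
n,l,st,ce=cv2.connectedComponentsWithStats(m.astype(np.uint8))
for i in range(1,n):
    if st[i,4]>5:
        u,v=ce[i].astype(int);print(st[i],ce[i].round(),np.nanmedian(W[l==i],0).round(1))
print(state()['eef_pos'],state()['tcp_rot'],state()['joints'].round(2))
E
```

```text
sieve (array([466.1,  47. ]), 714, np.float64(62.3), np.float64(1.33))
cup (array([645.9,   7.2]), 403, np.float64(53.5), np.float64(2.11))
sieve_centre 0.6 [259.8, 177.4] [470.6  47.8  30. ]
sieve_rim 0.67 [254.8, 182.3] [467.7  42.3  59. ]
cup_rim 0.65 [276.9, 310.5] [649.4   6.9  50. ]
[343 121  26  16 230] [356. 127.] [449.  171.5  48.5]
[459 138  53  33 749] [488. 154.] [543.6 328.6  21.6]
[ 61 182   5   5  15] [ 63. 184.] [ 391.7 -174.6   49.3]
[ 80 203   6   4  17] [ 82. 205.] [ 423.  -166.3   49.2]
[463.15695463  49.74641813 214.56546992] [ 3.14147473e+00 -2.57732496e-04  2.78953794e+00] [-0.04  0.27  1.93  0.    0.94 -1.25]
```

View pics/w1.png

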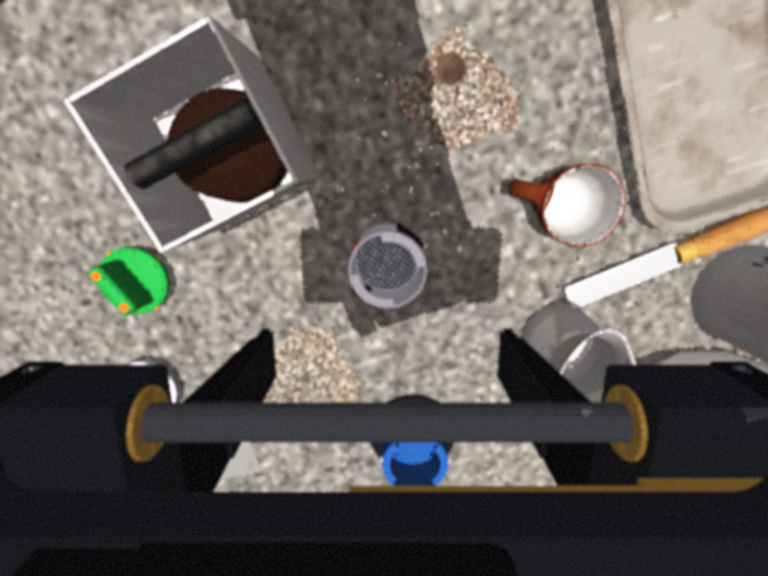

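```bash
cat >> h.py <<'E'
def cyl(c,ctr,R,z0,z1):
    "per pixel theta,z where the ray first meets the cylinder's outside"
    K=c['intrinsics'];T=np.array(c['camera_from_world']);Rm=T[:3,:3];o=-Rm.T@T[:3,3]
    v,u=np.mgrid[:384,:512]
    D=np.stack([(u-K[0][2])/K[0][0],-(v-K[1][2])/K[1][1],-np.ones(u.shape)],-1)@Rm
    a=(D[...,:2]**2).sum(-1);e=o[:2]-ctr;b=D[...,:2]@e;q=e@e-R*R;di=b*b-a*q
    s=(-b-np.sqrt(np.where(di>0,di,np.nan)))/a
    P=o+D*s[...,None];th=np.degrees(np.arctan2(P[...,1]-ctr[1],P[...,0]-ctr[0]))
    ok=(di>0)&(P[...,2]>z0)&(P[...,2]<z1)
    return th,P[...,2],ok
def masks(c):
    h=cv2.cvtColor(c['color'],cv2.COLOR_RGB2HSV).astype(int)
    return {'orange':((h[...,0]<16)|(h[...,0]>174))&(h[...,1]>110)&(h[...,2]>70),'black':h[...,2]<55,'white':(h[...,1]<80)&(h[...,2]>150)}
def comps(m,th,z,amin=3):
    n,l,st,ce=cv2.connectedComponentsWithStats(m.astype(np.uint8))
    return [(int(st[i,4]),ce[i].round().astype(int).tolist(),'th',np.median(th[l==i]).round(1),(th[l==i].min().round(),th[l==i].max().round()),'z',z[l==i].mean().round()) for i in range(1,n) if st[i,4]>=amin]
E
python3 - <<'E'
from h import *
for n in ['scene','side','wrist']:
    c=cam(n);M=masks(c)
    th,z,ok=cyl(c,np.array([465,48.]),31,8,56)
    for k in ['orange','black']: print(n,'sieve',k,comps(M[k]&ok,th,z))
    th,z,ok=cyl(c,np.array([645,8.]),30.8,12,50)
    for k in ['orange','white']: print(n,'cup',k,comps(M[k]&ok,th,z))
    W=cloud(c);P=M['orange']&(np.hypot(W[...,0]-504,W[...,1]+212)<30)&(W[...,2]>35)
    Q=W[P];print(n,'lid orange',len(Q))
    if len(Q)>4:
        _,lab,cc=cv2.kmeans(Q.astype(np.float32),2,None,(3,50,.1),5,2);print(cc.round(1),np.degrees(np.arctan2(*(cc[1]-cc[0])[1::-1])).round(1),cc.mean(0))
E
```

```text
scene sieve orange [(24, [193, 229], 'th', np.float64(-146.3), (np.float64(-151.0), np.float64(-142.0)), 'z', np.float64(35.0))]
scene sieve black [(45, [210, 221], 'th', np.float64(-64.6), (np.float64(-79.0), np.float64(-39.0)), 'z', np.float64(34.0))]
scene cup orange [(4, [256, 182], 'th', np.float64(161.4), (np.float64(161.0), np.float64(162.0)), 'z', np.float64(43.0))]
scene cup white []
scene lid orange 33
[[ 520.7 -209.5   49.2]
 [ 490.3 -215.8   48.6]] -168.1 [ 505.5163  -212.64444   48.88157]
side sieve orange []
side sieve black [(55, [308, 236], 'th', np.float64(124.3), (np.float64(109.0), np.float64(139.0)), 'z', np.float64(38.0))]
side cup orange []
side cup white []
side lid orange 5
[[ 491.5 -220.1   46.5]
 [ 489.5 -214.5   48.7]] 110.6 [ 490.50378  -217.3038     47.586803]
wrist sieve orange [(8, [236, 162], 'th', np.float64(-147.5), (np.float64(-153.0), np.float64(-142.0)), 'z', np.float64(39.0))]
wrist sieve black [(54, [270, 156], 'th', np.float64(130.5), (np.float64(92.0), np.float64(145.0)), 'z', np.float64(38.0))]
wrist cup orange []
wrist cup white []
wrist lid orange 0
```

The wrist view shows the sieve at (259,177) and the cup at (277,309), and all three cameras agree on cup minus sieve = (180, -40). The sieve's x axis points at 33.5°. I'll rotate the fingers onto its pads and descend part-way.

Emit:
{"api": "step_arm", "payload": {"increments": [{"slide": [0,0,0.02],"roll": -0.187},{"slide": [0,0,0.04],"roll": -0.374},{"slide": [0,0,0.06],"roll": -0.56},{"slide": [0,0,0.08],"roll": -0.747},{"slide": [0,0,0.094],"roll": -0.934}]}}

```text
t: 3.48
eef_pos: [462.8, 50.9, 120.0]
tcp_rot: [3.141, -0.0, -2.551]
ft_force: [-0.8, -1.0, -0.3]
opening: 1.003
grip_force: 0.0
```

```bash
python3 - <<'E'
from h import *
c=cam('wrist');W=cloud(c)
print(rimfit(W,np.array([465.,48]),54,64,29))
M=masks(c);th,z,ok=cyl(c,np.array([465,48.]),31,8,56)
for k in ['orange','black']: print('sieve',k,comps(M[k]&ok,th,z))
for i in range(3): print(disp((465,47.7,120)),np.degrees(state()['tcp_rot'][2]))
print(state()['joints'].round(2))
E
```

```text
(array([465.9,  46.5]), 1405, np.float64(62.5), np.float64(1.27))
sieve orange [(48, [253, 164], 'th', np.float64(-143.5), (np.float64(-147.0), np.float64(-139.0)), 'z', np.float64(37.0))]
sieve black [(7, [285, 183], 'th', np.float64(156.3), (np.float64(148.0), np.float64(162.0)), 'z', np.float64(46.0))]
(array([-0.4, -4.1, -1.2]), 'yaw', np.float64(-2.5412), array([462.3,  50.8, 118.8])) -145.6026872542678
(array([-0.4, -4.1, -1.2]), 'yaw', np.float64(-2.5412), array([462.3,  50.8, 118.8])) -145.6026872542678
(array([-0.4, -4.1, -1.2]), 'yaw', np.float64(-2.5412), array([462.3,  50.8, 118.8])) -145.6026872542678
[-0.03  0.41  2.04  0.    0.69 -2.2 ]
```

Emit:
{"api": "step_arm", "payload": {"increments": [{"slide": [-0.0005,-0.0042,0.03],"roll": 0},{"slide": [-0.0005,-0.0042,0.06],"roll": 0},{"slide": [-0.0005,-0.0042,0.085],"roll": 0},{"slide": [-0.0005,-0.0042,0.099],"roll": 0},{"slide": [-0.0005,-0.0042,0.099],"roll": 0}]}}

```text
t: 4.15
eef_pos: [465.8, 47.1, 21.4]
tcp_rot: [3.141, -0.001, -2.559]
ft_force: [0.2, -0.8, 0.5]
opening: 1.002
grip_force: 0.0
```

Emit:
{"api": "step_arm", "payload": {"increments": [{"slide": [0,0,0],"roll": 0},{"slide": [0,0,0],"roll": 0},{"slide": [0,0,0],"roll": 0},{"slide": [0,0,0],"roll": 0},{"slide": [0,0,0],"roll": 0}], "fingers": 0}}

```text
t: 4.78
eef_pos: [466.2, 46.7, 22.0]
tcp_rot: [-3.141, 0.001, -2.558]
ft_force: [-1.4, -0.2, 5.7]
opening: 0.669
grip_force: 30.0
```

Emit:
{"api": "step_arm", "payload": {"increments": [{"slide": [0,0,-0.03],"roll": 0},{"slide": [0,0,-0.075],"roll": 0},{"slide": [0,0,-0.075],"roll": 0}]}}

```text
t: 5.15
eef_pos: [467.2, 46.6, 98.9]
tcp_rot: [-3.139, 0.004, -2.558]
ft_force: [0.0, -0.0, -1.3]
opening: 0.669
grip_force: 30.0
```

```bash
python3 - <<'E'
from h import *
for n,pts in [('scene',[(256,182.6),(273.7,187.1)]),('side',[(219,205.3),(238,204.7)])]:
    c=cam(n);th,z,ok=cyl(c,np.array([645,8.]),30.6,5,60)
    for u,v in pts: print(n,(u,v),cv2.remap(th.astype(np.float32),np.float32([[u]]),np.float32([[v]]),1),z[int(v),int(u)])
    W=cloud(c);s=state();print(rimfit(W,np.array([465.,48]),s['eef_pos'][2]+31,s['eef_pos'][2]+44,29),rimfit(W,np.array([645.,8]),45,56,29))
    im=c['color'];save(cv2.resize(im[155:215,230:300] if n=='scene' else im[175:230,200:260],None,fx=8,fy=8,interpolation=cv2.INTER_CUBIC),f'cup_{n}.png')
a,b=cv2.imread('pics/cup_scene.png'),cv2.imread('pics/cup_side.png')
h=min(a.shape[0],b.shape[0]);cv2.imwrite('pics/cup2.png',cv2.resize(np.hstack([a[:h],b[:h]]),(800,340)))
print(disp((645,8,96)),s['tcp_rot'])
E
```

```text
scene (256, 182.6) [[160.53532]] 43.99867098981963
scene (273.7, 187.1) [[-111.61413]] 45.262882341710565
(array([465.6,  46.2]), 242, np.float64(141.4), np.float64(1.58)) (array([643.9,   7.4]), 191, np.float64(54.9), np.float64(1.3))
side (219, 205.3) [[71.40313]] 45.77363801030128
side (238, 204.7) [[158.48839]] 40.80782168018686
(array([465.4,  48. ]), 137, np.float64(140.4), np.float64(1.7)) (array([645. ,   9.1]), 192, np.float64(53.9), np.float64(1.52))
(array([-128.2, -130.9,    0.5]), 'yaw', np.float64(-2.5584), array([465.9,  46.6,  96.5])) [-3.14133452e+00  4.44824011e-04 -2.55836106e+00]
```

View pics/cup2.png

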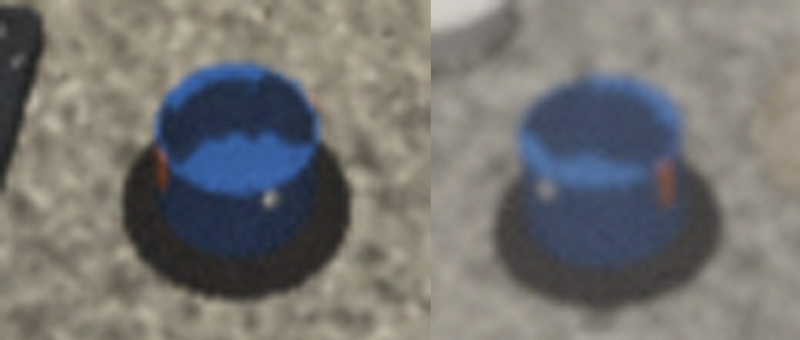

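Orange marks at (161,170) and (665,183) and white dots at (270,200) and (545,188) give the cup's x axis at about 160°. I'll carry the sieve over and turn its lugs to the gaps.

Emit:
{"api": "step_arm", "payload": {"increments": [{"slide": [-0.0257,-0.0263,0],"roll": 0.186},{"slide": [-0.0513,-0.0527,0],"roll": 0.372},{"slide": [-0.077,-0.079,0],"roll": 0.558},{"slide": [-0.1026,-0.1054,0],"roll": 0.744},{"slide": [-0.1282,-0.1317,0],"roll": 0.93}]}}

```text
t: 5.88
eef_pos: [646.0, 7.0, 94.4]
tcp_rot: [-3.141, -0.003, 2.789]
ft_force: [0.4, 0.0, -0.9]
opening: 0.67
grip_force: 30.0
```

Emit:
{"api": "step_arm", "payload": {"increments": [{"slide": [0,0,0],"roll": 0},{"slide": [0,0,0],"roll": 0}]}}

```text
t: 6.12
eef_pos: [644.3, 7.5, 94.9]
tcp_rot: [-3.141, -0.003, 2.797]
ft_force: [0.9, 0.1, -1.9]
opening: 0.672
grip_force: 30.0
```

```bash
python3 - <<'E'
from h import *
for n in ['scene','side','wrist']:
    c=cam(n);W=cloud(c);s=state();
    print(n,rimfit(W,np.array([645.,8]),s['eef_pos'][2]+31,s['eef_pos'][2]+44,29),rimfit(W,np.array([645.,8]),45,56,29))
    M=masks(c);th,z,ok=cyl(c,s['eef_pos'][:2],31,80,134);print(comps(M['orange']&ok,th,z))
print(disp((645,8,96)),np.degrees(s['tcp_rot']),s['joints'].round(2))
E
```

```text
scene (array([642.7,   7.6]), 87, np.float64(138.6), np.float64(1.14)) (array([644.5,   9. ]), 105, np.float64(54.2), np.float64(1.41))
[(22, [255, 163], 'th', np.float64(157.3), (np.float64(138.0), np.float64(161.0)), 'z', np.float64(108.0))]
side (array([643.3,   9.3]), 195, np.float64(139.8), np.float64(3.48)) (array([644.8,   8.2]), 130, np.float64(52.8), np.float64(1.43))
[]
wrist (array([644.5,   7. ]), 3700, np.float64(140.3), np.float64(1.19)) (array([646.2,   7.2]), 383, np.float64(52.9), np.float64(0.67))
[(196, [257, 197], 'th', np.float64(161.8), (np.float64(157.0), np.float64(166.0)), 'z', np.float64(115.0))]
(array([-0.1,  0.5,  0.3]), 'yaw', np.float64(2.7961), array([644.7,   7.6,  96.3])) [-1.79988377e+02 -6.19076303e-02  1.60207352e+02] [-0.09  0.65  1.62  0.    0.88 -1.32]
```

Emit:
{"api": "step_arm", "payload": {"increments": [{"slide": [-0.001,0.0003,0.012],"roll": 0},{"slide": [-0.001,0.0003,0.02],"roll": 0},{"slide": [-0.001,0.0003,0.025],"roll": 0},{"slide": [-0.001,0.0003,0.029],"roll": 0},{"slide": [-0.001,0.0003,0.031],"roll": 0}]}}

```text
t: 6.9
eef_pos: [646.6, 7.2, 65.4]
tcp_rot: [3.142, -0.0, 2.795]
ft_force: [-0.2, -0.8, -1.4]
opening: 0.673
grip_force: 30.0
```

Emit:
{"api": "step_arm", "payload": {"increments": [{"slide": [0,0,0.002],"roll": 0},{"slide": [0,0,0.0035],"roll": 0},{"slide": [0,0,0.0045],"roll": 0},{"slide": [0,0,0.0045],"roll": 0}]}}

```text
t: 7.4
eef_pos: [646.6, 7.3, 61.1]
tcp_rot: [3.141, 0.0, 2.795]
ft_force: [-0.1, 0.1, -0.6]
opening: 0.674
grip_force: 30.0
```

Emit:
{"api": "step_arm", "payload": {"increments": [{"slide": [0,0,0.001],"roll": 0},{"slide": [0,0,0.001],"roll": 0.1},{"slide": [0,0,0.001],"roll": 0.25},{"slide": [0,0,0.001],"roll": 0.4}]}}

```text
t: 7.9
eef_pos: [647.3, 7.0, 61.0]
tcp_rot: [3.141, 0.002, 2.39]
ft_force: [0.7, -1.1, 5.3]
opening: 0.671
grip_force: 30.0
```

Emit:
{"api": "step_arm", "payload": {"increments": [{"slide": [0,0,0],"roll": 0.18},{"slide": [0,0,0],"roll": 0.36},{"slide": [0,0,0],"roll": 0.54},{"slide": [0,0,0],"roll": 0.72},{"slide": [0,0,0],"roll": 0.9}]}}

```text
t: 8.52
eef_pos: [647.2, 6.9, 61.1]
tcp_rot: [3.14, 0.0, 1.489]
ft_force: [-0.7, -1.3, 5.2]
opening: 0.672
grip_force: 30.0
```

```bash
python3 -c "
from h import *
s=state();print(s['moment'],s['ft_force'],np.degrees(s['tcp_rot'][2]),s['joints'].round(2))"
```

```text
[-0.41216088  0.22940612  0.04864315] [-0.72652389 -1.25608607  5.21483096] 85.32041093863357 [-0.09  0.69  1.64 -0.    0.81 -0.01]
```

Turned to 85°, with the stop expected near 70°. I'll go on gently, watching the moment.

Emit:
{"api": "step_arm", "payload": {"increments": [{"slide": [0,0,0],"roll": 0.1},{"slide": [0,0,0],"roll": 0.18},{"slide": [0,0,0],"roll": 0.24},{"slide": [0,0,0],"roll": 0.3},{"slide": [0,0,0],"roll": 0.3}]}}

```text
t: 9.15
eef_pos: [646.7, 7.6, 61.0]
tcp_rot: [3.141, -0.001, 1.194]
ft_force: [-2.2, 2.2, 6.4]
opening: 0.671
grip_force: 30.0
```

```bash
python3 -c "
from h import *
s=state();print(s['moment'],s['ft_force'],np.degrees(s['tcp_rot'][2]),s['joints'].round(2))"
```

```text
[0.28334156 0.65477635 0.05718851] [-2.18439915  2.22734102  6.43497673] 68.41622441626342 [-0.09  0.69  1.64  0.    0.81  0.29]
```

Emit:
{"api": "step_arm", "payload": {"increments": [{"slide": [0,0,0],"roll": 0.05},{"slide": [0,0,0],"roll": 0.1},{"slide": [0,0,0],"roll": 0.1}]}}

```text
t: 9.52
eef_pos: [646.1, 7.6, 61.0]
tcp_rot: [-3.141, 0.001, 1.097]
ft_force: [-5.6, 2.2, 9.4]
opening: 0.674
grip_force: 30.2
```

```bash
python3 -c "
from h import *
s=state();print(s['moment'],s['ft_force'],np.degrees(s['tcp_rot'][2]))
for n in ['scene','side']:
    c=cam(n);W=cloud(c);print(n,rimfit(W,np.array([645.,8]),93,104,29))
    M=masks(c);th,z,ok=cyl(c,np.array([645.5,8.]),31,52,94)
    for k in ['orange','white']:print(k,comps(M[k]&ok,th,z))
    th,z,ok=cyl(c,np.array([645.,8.]),30.6,12,49);print('cup',comps(M['orange']&ok,th,z))"
```

```text
[0.23487317 1.13573107 1.06173779] [-5.55714866  2.15988975  9.42704957] 62.85196139707503
scene (array([644.5,   8.4]), 197, np.float64(102.9), np.float64(1.8))
orange [(21, [273, 179], 'th', np.float64(-117.0), (np.float64(-121.0), np.float64(-116.0)), 'z', np.float64(75.0))]
white []
cup [(3, [256, 183], 'th', np.float64(160.4), (np.float64(160.0), np.float64(161.0)), 'z', np.float64(40.0))]
side (array([645.1,   9.8]), 170, np.float64(104.0), np.float64(3.44))
orange []
white []
cup []
```

Emit:
{"api": "step_arm", "payload": {"increments": [{"slide": [0,0,0],"roll": 0.05},{"slide": [0,0,0],"roll": 0.05}]}}

```text
t: 9.88
eef_pos: [645.7, 8.2, 61.2]
tcp_rot: [-3.14, -0.0, 1.045]
ft_force: [-6.7, 9.8, 12.6]
opening: 0.677
grip_force: 29.9
```

```bash
python3 -c "
from h import *
s=state();print(s['moment'],s['ft_force'],np.degrees(s['tcp_rot'][2]))"
```

```text
[1.89549018 1.50012844 0.24636118] [-6.675033    9.83353658 12.57531839] 59.84965734723265
```

At the stop: the moment rose and then slipped. Release and rise.

Emit:
{"api": "step_arm", "payload": {"increments": [{"slide": [0,0,0],"roll": 0},{"slide": [0,0,0],"roll": 0},{"slide": [0,0,-0.0],"roll": 0},{"slide": [0,0,-0.05],"roll": 0},{"slide": [0,0,-0.11],"roll": 0}], "fingers": 1}}

```text
t: 10.5
eef_pos: [646.2, 7.1, 170.3]
tcp_rot: [-3.139, 0.001, 1.045]
ft_force: [0.8, -0.4, -0.3]
opening: 0.999
grip_force: 0.0
```

```bash
python3 - <<'E'
from h import *
s=state();print(s['eef_pos'],s['tcp_rot'],s['opening'],s['joints'].round(2))
for n in ['scene','side','wrist']:
    c=cam(n);W=cloud(c);print(n,rimfit(W,np.array([645.,8]),93,104,29),rimfit(W,np.array([645.,8]),93,104,28))
    M=masks(c);th,z,ok=cyl(c,np.array([645.5,8.]),31,52,94)
    for k in ['orange','black']:print(k,comps(M[k]&ok,th,z))
    if n!='wrist':
        P=W[(np.hypot(W[...,0]-504,W[...,1]+212)<34)&(W[...,2]>8)]
        print('lid n',len(P)); B=P[(P[:,2]>42)&(P[:,2]<54)]
        print(cv2.minAreaRect(B[:,:2].astype(np.float32)))
    if n=='wrist': save(c['color'],'w2.png')
print(disp((505,-212,170)))
E
```

```text
[646.15364276   7.10665844 170.3099992 ] [-3.13924204e+00  1.09237041e-03  1.04458987e+00] 0.9991251668407081 [-0.09  0.57  1.55  0.    1.03  0.44]
scene (array([644.9,  10.1]), 219, np.float64(102.6), np.float64(1.36)) (array([644.7,  10. ]), 219, np.float64(102.6), np.float64(1.7))
orange [(23, [272, 179], 'th', np.float64(-120.7), (np.float64(-125.0), np.float64(-116.0)), 'z', np.float64(76.0))]
black [(10, [282, 170], 'th', np.float64(-59.5), (np.float64(-72.0), np.float64(-52.0)), 'z', np.float64(80.0)), (22, [256, 174], 'th', np.float64(161.8), (np.float64(150.0), np.float64(170.0)), 'z', np.float64(74.0))]
lid n 710
((504.80181884765625, -213.092041015625), (45.561580657958984, 14.391196250915527), 12.413738250732422)
side (array([645.3,  11.7]), 194, np.float64(100.8), np.float64(1.37)) (array([645.1,  11.9]), 194, np.float64(100.8), np.float64(1.7))
orange []
black [(3, [235, 192], 'th', np.float64(147.0), (np.float64(142.0), np.float64(152.0)), 'z', np.float64(81.0)), (18, [235, 196], 'th', np.float64(145.8), (np.float64(136.0), np.float64(164.0)), 'z', np.float64(69.0))]
lid n 387
((504.0030212402344, -211.15919494628906), (43.08277893066406, 15.551733016967773), 15.228662490844727)
wrist (array([647.7,   9.6]), 1242, np.float64(101.6), np.float64(1.32)) (array([647.6,   9.5]), 1242, np.float64(101.6), np.float64(1.64))
orange [(31, [251, 161], 'th', np.float64(61.0), (np.float64(57.0), np.float64(66.0)), 'z', np.float64(72.0))]
black []
(array([-261.2,  -13.6,    3.3]), 'yaw', np.float64(1.0447), array([647.9,   7. , 173.3]))
```

View pics/w2.png

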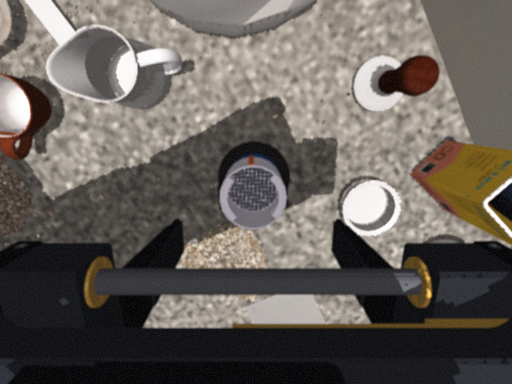

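The sieve is on the cup at (253,192), with its orange rib at (251,160). I'll check its tilt and axis offset more closely.

```bash
cat >> h.py <<'E'
def plane(W,c,zl,zh,r0=27,r1=31):
    P=W.reshape(-1,3);P=P[np.isfinite(P[:,0])];r=np.hypot(*(P[:,:2]-c).T)
    P=P[(r>r0)&(r<r1)&(P[:,2]>zl)&(P[:,2]<zh)];Q=P-[c[0],c[1],0]
    A=np.c_[Q[:,:2],np.ones(len(Q))];f=least_squares(lambda p:A@p-Q[:,2],[0,0,zl],loss='soft_l1').x
    return len(P),'slope',f[:2].round(3),'z',f[2].round(1)
E
python3 - <<'E'
from h import *
Cs={n:[cam(n) for _ in range(3)] for n in ['scene','side','wrist']}
for n in Cs:
    Ws=[cloud(c) for c in Cs[n]];W=np.concatenate(Ws)
    f=rimfit(W,np.array([645.,9]),93,104,29);print(n,f,plane(W,f[0],92,105))
    print('   foot',rimfit(W,np.array([645.,8]),5,13,44,56))
    print([rimfit(w,np.array([645.,9]),93,104,29)[0] for w in Ws])
    c=Cs[n][0];M=masks(c);th,z,ok=cyl(c,f[0],31,52,94);print(comps(M['orange']&ok,th,z))
    # edge fit: sieve body silhouettes low vs high
    for lo,hi in [(55,68),(68,80),(80,93)]: print('   body',lo,hi,rimfit(W,np.array([645.,9]),lo,hi,30.5))
print(state()['eef_pos'],state()['t'])
E
```

```text
scene (array([644.8,  10. ]), 678, np.float64(103.6), np.float64(1.38)) (452, 'slope', array([0.018, 0.003]), 'z', np.float64(97.5))
   foot (array([651.8,  15.3]), 925, np.float64(13.0), np.float64(4.29))
[array([644.7,  10.1]), array([644.9,  10.1]), array([644.9,   9.9])]
[(25, [272, 179], 'th', np.float64(-116.9), (np.float64(-121.0), np.float64(-112.0)), 'z', np.float64(75.0))]
   body 55 68 (array([644.1,  10.3]), 604, np.float64(67.9), np.float64(1.5))
   body 68 80 (array([644.6,  10.6]), 484, np.float64(79.9), np.float64(1.19))
   body 80 93 (array([644.6,  10.5]), 514, np.float64(93.0), np.float64(1.14))
side (array([645.4,  11.3]), 594, np.float64(101.1), np.float64(1.49)) (381, 'slope', array([ 0.024, -0.01 ]), 'z', np.float64(96.6))
   foot (array([649. ,  -1.6]), 863, np.float64(12.9), np.float64(4.19))
[array([645.3,  11.4]), array([645.4,  11.3]), array([645.3,  11.3])]
[]
   body 55 68 (array([644.1,  10.9]), 534, np.float64(68.0), np.float64(1.01))
   body 68 80 (array([644.5,  11. ]), 577, np.float64(79.9), np.float64(1.07))
   body 80 93 (array([644.5,  11.3]), 662, np.float64(93.0), np.float64(1.29))
wrist (array([647.6,   9.6]), 3903, np.float64(101.6), np.float64(1.33)) (2418, 'slope', array([0.005, 0.013]), 'z', np.float64(98.7))
   foot (array([ 6.423e+02, -5.000e-01]), 3274, np.float64(12.9), np.float64(3.16))
[array([647.6,   9.6]), array([647.6,   9.6]), array([647.6,   9.6])]
[(38, [255, 159], 'th', np.float64(62.7), (np.float64(59.0), np.float64(67.0)), 'z', np.float64(76.0))]
   body 55 68 (array([662. ,   2.4]), 3866, np.float64(68.0), np.float64(8.49))
   body 68 80 (array([648.5,  10.7]), 956, np.float64(80.0), np.float64(0.77))
   body 80 93 (array([648. ,  10.8]), 1312, np.float64(93.0), np.float64(0.92))
[646.45474434   7.2635685  169.36549798] 11.1
```

```bash
python3 - <<'E'
from h import *
for n in ['scene','side']:
    c=cam(n);W=cloud(c)
    for lo,hi in [(15,30),(30,45),(55,70),(70,90)]: print(n,lo,hi,rimfit(W,np.array([645.,9]),lo,hi,30.5,rad=36))
E
```

```text
scene 15 30 (array([645.1,   8.5]), 99, np.float64(29.8), np.float64(0.53))
scene 30 45 (array([645.2,   8.7]), 107, np.float64(44.9), np.float64(0.6))
scene 55 70 (array([643.9,   9.9]), 241, np.float64(70.0), np.float64(1.61))
scene 70 90 (array([644.5,  10.4]), 259, np.float64(89.8), np.float64(1.18))
side 15 30 (array([645.3,   7.4]), 130, np.float64(29.8), np.float64(0.54))
side 30 45 (array([645.3,   7.5]), 126, np.float64(44.9), np.float64(0.66))
side 55 70 (array([644.4,  10.7]), 207, np.float64(69.9), np.float64(1.05))
side 70 90 (array([644.5,  11. ]), 333, np.float64(90.0), np.float64(1.17))
```

The sieve is level, at 98 mm (seated), turned home and within the joint's clearance of the axis. On to the lid.

Emit:
{"api": "step_arm", "payload": {"increments": [{"slide": [-0.052,-0.002,0],"roll": 0.165},{"slide": [-0.104,-0.004,0],"roll": 0.33},{"slide": [-0.157,-0.007,0.01],"roll": 0.5},{"slide": [-0.209,-0.009,0.02],"roll": 0.66},{"slide": [-0.261,-0.011,0.03],"roll": 0.826}]}}

```text
t: 11.82
eef_pos: [505.1, -214.2, 139.9]
tcp_rot: [3.141, -0.0, 0.214]
ft_force: [0.0, 0.0, 0.1]
opening: 1.0
grip_force: 0.0
```

Emit:
{"api": "step_arm", "payload": {"increments": [{"slide": [0,0,0],"roll": 0}]}}

```text
t: 11.95
eef_pos: [504.4, -215.2, 139.6]
tcp_rot: [-3.141, 0.001, 0.213]
ft_force: [-0.2, 0.8, -0.1]
opening: 1.005
grip_force: 0.0
```

```bash
cat > lid.py <<'E'
from h import *
c=cam('wrist');W=cloud(c)
P=W[(np.hypot(W[...,0]-505,W[...,1]+212)<36)&(W[...,2]>44)&(W[...,2]<54)]
r=cv2.minAreaRect(P[:,:2].astype(np.float32));print(len(P),r,P.mean(0))
M=masks(c)['orange']&(np.hypot(W[...,0]-505,W[...,1]+212)<36)&(W[...,2]>40)
Q=W[M];_,lab,cc=cv2.kmeans(Q.astype(np.float32),2,None,(3,50,.1),5,2);print(cc.round(1),np.degrees(np.arctan2(*(cc[1]-cc[0])[1::-1])).round(1),cc.mean(0))
print('disc',rimfit(W,np.array([505.,-212]),11,21,30.5,rad=40))
print([(m['confidence'],atz(c,m['uv'],34).round(1)) for m in mark_of('wrist','lid_bar')])
for t in range(1): print(disp((*(cc.mean(0)[:2]),20)),np.degrees(state()['tcp_rot']),state()['joints'].round(2))
save(c['color'],'w3.png')
E
python3 lid.py
```

```text
664 ((506.1552734375, -214.1395263671875), (46.02979278564453, 13.423276901245117), 12.498297691345215) [ 507.70286175 -214.00246146   48.3944547 ]
[[ 507.  -214.2   49.4]
 [ 528.2 -225.6  244.3]] -28.1 [ 517.6266  -219.89145  146.84639]
disc (array([ 501.4, -215.3]), 1861, np.float64(21.0), np.float64(6.61))
[(0.91, array([ 408.7, -170.1,   34. ])), (0.7, array([ 504.4, -214.5,   34. ]))]
(array([  9.7,   9.1, 120.2]), 'yaw', np.float64(0.2189), array([ 506.1, -213.2,  140.2])) [-1.79991693e+02 -1.53640451e-02  1.25393806e+01] [-0.52  0.47  1.83  0.    0.84  0.83]
```

View pics/w3.png

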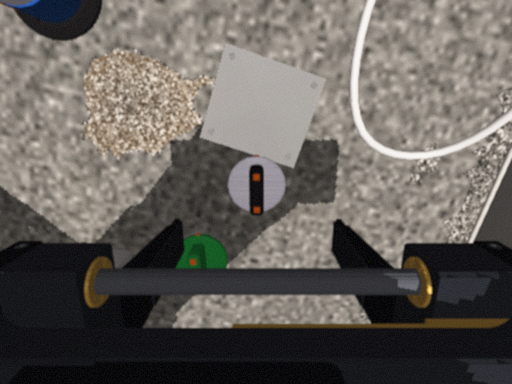

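The picture shows the lid at (257,187), with the bar upright and between the fingers. The green decoy at (203,253) is clear. Descend and grasp.

Emit:
{"api": "step_arm", "payload": {"increments": [{"slide": [0.0005,0.0003,0.04],"roll": 0},{"slide": [0.0005,0.0003,0.08],"roll": 0},{"slide": [0.0005,0.0003,0.105],"roll": 0},{"slide": [0.0005,0.0003,0.119],"roll": 0},{"slide": [0.0005,0.0003,0.119],"roll": 0}]}}

```text
t: 12.68
eef_pos: [507.0, -212.4, 20.8]
tcp_rot: [-3.141, 0.0, 0.22]
ft_force: [0.1, -0.4, 0.1]
opening: 1.001
grip_force: 0.0
```

Emit:
{"api": "step_arm", "payload": {"increments": [{"slide": [0,0,0],"roll": 0},{"slide": [0,0,0],"roll": 0},{"slide": [0,0,0],"roll": 0},{"slide": [0,0,0],"roll": 0},{"slide": [0,0,0],"roll": 0}], "fingers": 0}}

```text
t: 13.3
eef_pos: [506.6, -213.2, 21.2]
tcp_rot: [3.142, -0.0, 0.219]
ft_force: [0.7, 0.8, -0.7]
opening: 0.529
grip_force: 0.0
```

Emit:
{"api": "step_arm", "payload": {"increments": [{"slide": [0,0,0],"roll": 0},{"slide": [0,0,0],"roll": 0},{"slide": [0,0,0],"roll": 0}]}}

```text
t: 13.68
eef_pos: [506.6, -213.1, 21.1]
tcp_rot: [-3.142, -0.0, 0.219]
ft_force: [-0.6, 0.4, 0.1]
opening: 0.219
grip_force: 0.0
```

Emit:
{"api": "step_arm", "payload": {"increments": [{"slide": [0,0,0],"roll": 0},{"slide": [0,0,0],"roll": 0},{"slide": [0,0,0],"roll": 0}]}}

```text
t: 14.05
eef_pos: [506.6, -213.1, 21.1]
tcp_rot: [-3.142, -0.0, 0.219]
ft_force: [0.7, 0.0, -1.0]
opening: 0.145
grip_force: 30.0
```

Emit:
{"api": "step_arm", "payload": {"increments": [{"slide": [0,0,-0.04],"roll": 0},{"slide": [0,0,-0.09],"roll": 0},{"slide": [0,0,-0.12],"roll": 0}]}}

```text
t: 14.42
eef_pos: [506.9, -213.2, 143.2]
tcp_rot: [3.141, -0.001, 0.219]
ft_force: [1.4, 0.6, -1.9]
opening: 0.147
grip_force: 30.0
```

Emit:
{"api": "step_arm", "payload": {"increments": [{"slide": [0.037,-0.037,0],"roll": -0.173},{"slide": [0.074,-0.075,0],"roll": -0.346},{"slide": [0.111,-0.112,0],"roll": -0.518},{"slide": [0.148,-0.149,0],"roll": -0.69},{"slide": [0.1856,-0.1867,0],"roll": -0.864}]}}

```text
t: 15.05
eef_pos: [647.9, 11.0, 141.0]
tcp_rot: [-3.141, 0.0, 1.088]
ft_force: [-0.4, 0.8, -0.9]
opening: 0.143
grip_force: 30.0
```

Emit:
{"api": "step_arm", "payload": {"increments": [{"slide": [0,0,0],"roll": 0},{"slide": [0,0,0],"roll": 0}]}}

```text
t: 15.3
eef_pos: [646.7, 9.4, 140.7]
tcp_rot: [-3.141, 0.001, 1.082]
ft_force: [-0.3, 0.0, -0.8]
opening: 0.146
grip_force: 30.0
```

```bash
python3 - <<'E'
from h import *
Z=state()['eef_pos'][2]
for n in ['scene','side','wrist']:
    c=cam(n);W=cloud(c)
    print(n,'sieve',rimfit(W,np.array([646.,9.5]),94,104,29,36),'lid',rimfit(W,np.array([646.,9.5]),Z-9,Z-3,30.5,38))
    M=masks(c);th,z,ok=cyl(c,np.array([646,9.6]),31,52,94);print('sieve',comps(M['orange']&ok,th,z))
    th,z,ok=cyl(c,np.array([646,9.6]),31,Z-10,Z-4);print('lid',comps(M['orange']&ok,th,z,2))
    if n!='wrist': save(cv2.resize(c['color'][110:220,200:320],(600,550),interpolation=cv2.INTER_CUBIC),f'ab_{n}.png')
s=state();print(s['eef_pos'],np.degrees(s['tcp_rot']),s['joints'].round(2),s['opening'])
E
```

```text
scene sieve (array([645.5,  10.2]), 129, np.float64(101.9), np.float64(1.69)) lid (array([648.,  11.]), 172, np.float64(137.7), np.float64(3.22))
sieve [(25, [272, 179], 'th', np.float64(-119.2), (np.float64(-124.0), np.float64(-115.0)), 'z', np.float64(75.0))]
lid []
side sieve (array([646.1,  10.9]), 128, np.float64(101.2), np.float64(1.2)) lid (array([648.2,   4.8]), 185, np.float64(137.7), np.float64(3.66))
sieve []
lid []
wrist sieve (array([647.4,   9.1]), 563, np.float64(101.5), np.float64(1.07)) lid (array([645.9,   5.4]), 637, np.float64(137.7), np.float64(1.11))
sieve [(56, [256, 167], 'th', np.float64(60.4), (np.float64(57.0), np.float64(65.0)), 'z', np.float64(75.0))]
lid []
[646.80744006   8.32553845 141.16087701] [-1.79982676e+02  7.16754793e-03  6.19227159e+01] [-0.09  0.6   1.58  0.    0.97  0.4 ] 0.14302251603338337
```

View pics/ab_scene.png

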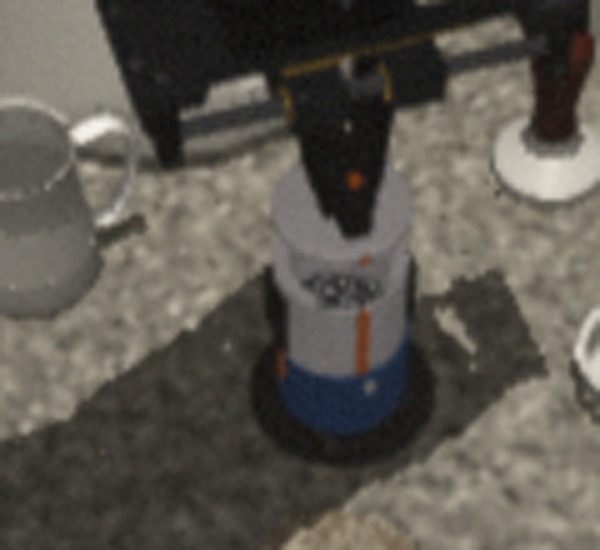

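Lid mark (365,260), sieve rib (362,342) and cup dot (370,387) line up. Lower the lid.

Emit:
{"api": "step_arm", "payload": {"increments": [{"slide": [0.0003,0.0002,0.01],"roll": 0},{"slide": [0.0003,0.0002,0.017],"roll": 0},{"slide": [0.0003,0.0002,0.021],"roll": 0},{"slide": [0.0003,0.0002,0.025],"roll": 0},{"slide": [0.0003,0.0002,0.028],"roll": 0}]}}

```text
t: 16.08
eef_pos: [647.6, 9.6, 112.9]
tcp_rot: [-3.142, -0.0, 1.083]
ft_force: [0.2, -0.4, -1.4]
opening: 0.145
grip_force: 30.0
```

Emit:
{"api": "step_arm", "payload": {"increments": [{"slide": [0,0,0.003],"roll": 0},{"slide": [0,0,0.0045],"roll": 0},{"slide": [0,0,0.0055],"roll": 0},{"slide": [0,0,0.0055],"roll": 0}]}}

```text
t: 16.58
eef_pos: [647.6, 9.7, 108.3]
tcp_rot: [3.141, -0.0, 1.083]
ft_force: [-1.5, 1.2, 5.1]
opening: 0.145
grip_force: 30.0
```

Seated, with light contact. Turn.

Emit:
{"api": "step_arm", "payload": {"increments": [{"slide": [0,0,0],"roll": 0.12},{"slide": [0,0,0],"roll": 0.28},{"slide": [0,0,0],"roll": 0.46},{"slide": [0,0,0],"roll": 0.64},{"slide": [0,0,0],"roll": 0.82}]}}

```text
t: 17.2
eef_pos: [647.9, 9.5, 108.3]
tcp_rot: [3.141, -0.001, 0.257]
ft_force: [0.2, -0.6, 4.4]
opening: 0.144
grip_force: 30.0
```

Emit:
{"api": "step_arm", "payload": {"increments": [{"slide": [0,0,0],"roll": 0.16},{"slide": [0,0,0],"roll": 0.32},{"slide": [0,0,0],"roll": 0.46},{"slide": [0,0,0],"roll": 0.58},{"slide": [0,0,0],"roll": 0.64}]}}

```text
t: 17.82
eef_pos: [647.8, 9.5, 108.3]
tcp_rot: [-3.141, -0.001, -0.38]
ft_force: [-1.5, -0.7, 4.6]
opening: 0.141
grip_force: 30.0
```

```bash
python3 -c "
from h import *
s=state();print(s['moment'],s['ft_force'],np.degrees(s['tcp_rot'][2]),s['joints'].round(2))"
```

```text
[0.0191568  0.4778832  0.05208967] [-1.46647844 -0.74276481  4.63431538] -21.76824013085062 [-0.09  0.64  1.6  -0.    0.9   1.86]
```

Stop expected near -28°. Going on gently.

Emit:
{"api": "step_arm", "payload": {"increments": [{"slide": [0,0,0],"roll": 0.05},{"slide": [0,0,0],"roll": 0.1},{"slide": [0,0,0],"roll": 0.14},{"slide": [0,0,0],"roll": 0.16}]}}

```text
t: 18.32
eef_pos: [647.7, 9.4, 108.3]
tcp_rot: [3.142, -0.001, -0.537]
ft_force: [-2.7, -0.9, 6.3]
opening: 0.147
grip_force: 30.4
```

```bash
python3 -c "
from h import *
s=state();print(s['moment'],s['ft_force'],np.degrees(s['tcp_rot'][2]),s['joints'].round(2))"
```

```text
[-0.12471347  0.64289608  0.74595163] [-2.74043259 -0.94076464  6.33344479] -30.755668192641327 [-0.09  0.64  1.6  -0.    0.9   2.02]
```

Emit:
{"api": "step_arm", "payload": {"increments": [{"slide": [0,0,0],"roll": 0.03},{"slide": [0,0,0],"roll": 0.03}]}}

```text
t: 18.58
eef_pos: [647.7, 9.4, 108.3]
tcp_rot: [3.141, -0.001, -0.566]
ft_force: [-1.9, -1.4, 6.1]
opening: 0.149
grip_force: 30.9
```

```bash
python3 -c "
from h import *
s=state();print(s['moment'],s['ft_force'],np.degrees(s['tcp_rot'][2]),s['joints'].round(2))"
```

```text
[-0.07515763  0.66136171  0.81741997] [-1.89353628 -1.44085459  6.12901986] -32.41735671994913 [-0.09  0.64  1.6  -0.    0.9   2.05]
```

At the stop, with the bar slipping in the grip. Release and rise.

Emit:
{"api": "step_arm", "payload": {"increments": [{"slide": [0,0,0],"roll": 0},{"slide": [0,0,0],"roll": 0},{"slide": [0,0,0],"roll": 0},{"slide": [0,0,-0.04],"roll": 0},{"slide": [0,0,-0.1],"roll": 0}], "fingers": 0.6}}

```text
t: 19.2
eef_pos: [646.9, 9.6, 207.1]
tcp_rot: [3.14, 0.003, -0.567]
ft_force: [0.6, 0.3, 0.1]
opening: 0.586
grip_force: 0.0
```

```bash
python3 - <<'E'
from h import *
s=state();print(s['eef_pos'],s['ft_force'])
for n in ['scene','side','wrist']:
    c=cam(n);W=cloud(c);M=masks(c)
    P=W[(np.hypot(W[...,0]-646,W[...,1]-9.5)<32)&(W[...,2]>126)&(W[...,2]<142)]
    print(n,'bar',len(P),cv2.minAreaRect(P[:,:2].astype(np.float32)),np.median(P[:,2]))
    print(' disc z',np.nanmedian(W[...,2][(np.hypot(W[...,0]-646,W[...,1]-9.5)<32)&(W[...,2]>96)&(W[...,2]<115)]),rimfit(W,np.array([646.,9.5]),98,112,30.5,36))
    for lo,hi in [(55,70),(70,90)]: print('  sieve',rimfit(W,np.array([645.,9]),lo,hi,30.5,rad=36)[0])
    f=np.array([645.5,10.]);th,z,ok=cyl(c,f,31,52,94);print('rib',comps(M['orange']&ok,th,z))
c=cam('scene');save(cv2.resize(c['color'][110:220,200:320],(600,550),interpolation=cv2.INTER_CUBIC),'fin.png')
E
```

```text
[646.87665189   9.6007526  207.13075254] [0.57914776 0.3015639  0.13901756]
scene bar 146 ((644.9712524414062, 8.615117073059082), (14.941537857055664, 46.357120513916016), 59.9993782043457) 135.07196113777252
 disc z 104.91774738311432 (array([650.7,  17.4]), 323, np.float64(112.0), np.float64(5.27))
  sieve [645.5  11.2]
  sieve [645.5  11.2]
rib [(23, [272, 179], 'th', np.float64(-117.9), (np.float64(-122.0), np.float64(-113.0)), 'z', np.float64(74.0))]
side bar 134 ((645.3380126953125, 11.885164260864258), (15.77324390411377, 47.24958038330078), 64.21541595458984) 133.64322638269766
 disc z 104.55022283245845 (array([645.1,   2. ]), 307, np.float64(112.0), np.float64(5.25))
  sieve [644.5  10. ]
  sieve [644.6  10.4]
rib []
wrist bar 734 ((647.664306640625, 8.863520622253418), (13.9486083984375, 45.6887321472168), 63.655033111572266) 135.8561192891723
 disc z 105.67646702074163 (array([643.4,  12.1]), 2014, np.float64(111.9), np.float64(6.52))
  sieve [648.6   9.6]
  sieve [648.9   9.5]
rib [(9, [256, 162], 'th', np.float64(-25.2), (np.float64(-29.0), np.float64(-21.0)), 'z', np.float64(87.0))]
```

View pics/fin.png

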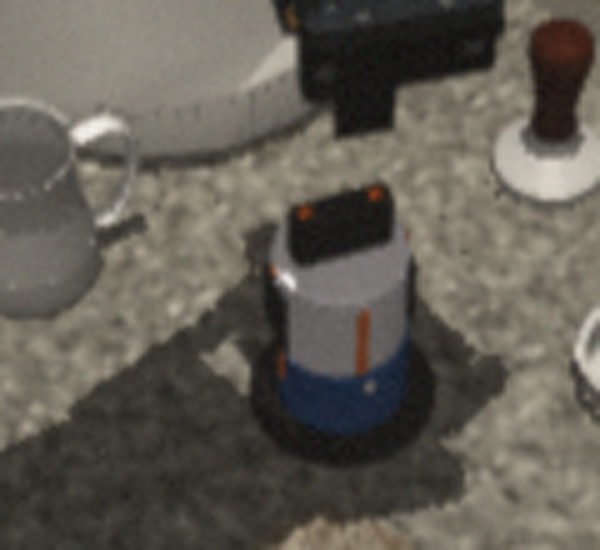

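The picture shows the stack assembled: bar top at 135 mm as it should be, bar at about -27°, rib over the cup's white dot (365,340 / 370,387), and the neighbours undisturbed. I'm handing it in.

```bash
python3 -c "
from h import *
print(env.job_done())"
```

```text
the job is handed in; nothing more can be done
None
```

The sieve and lid are both seated and turned clockwise to their stops on the cup, the neighbouring items were left alone, and the job was handed in at about 19 s. The system returned no verdict, and the tightest margin is the sieve, which I measured about 2.5 mm off the cup's axis (limit 4 mm).

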